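# Snap the lid onto the biscuit container

## Task

Close the yellow biscuit container: take its lid off the tea tray, lay it squarely on the container and press it down round its edges until all four latches have snapped over it and it sits level and fully home. Press firmly but never lean on it with the weight of more than about 3 kg, and leave the cookie press, the glass bowl and the small dish where they are.

Things in the scene. Friction and masses are not known exactly. Their poses are not given: they have to be found in the camera images.
- tub: Open yellow plastic container, 170 x 125 mm outside (long side along its x), 84 mm tall, walls 5 mm, inside 160 x 115 mm; origin at the centre of its underside, z up. Standing on its soft pad it sinks by 5 to 15 mm under a firm press (20 mm at most) and rises again when let go; it cannot shift sideways. A spring latch stands in the middle of each of its four sides.
- pad: Fixed grey foam pad under the container, 210 x 165 mm, 24 mm thick; the underside of tub starts level with its top; origin at the centre of its underside, axes as tub.
- latch0: Spring latch on the container's +x side (the other three sides have the same): a tab 48 mm wide that springs outward, with a sloping nose pointing inward. Origin 87 mm from the container's centre at rim height, x outward. The nose overlaps the lid plate's edge by 3 mm; its top is 19 mm above the rim. Tabs reach out to 97 mm (x sides) and 75 mm (y sides) from the centre.
- rim (a point): Centre of the container's mouth at rim height, 84 mm above the origin of tub; axes as tub. The seated lid has its origin here. A lid laid on first stops on the latch noses about 13 mm above the rim. Pressed near its edge beside a latch (10 to 22 N; all four at once would take far more) it springs that latch outward, goes right down to the rim, and only then the latch snaps over it.
- lid: Loose yellow plastic lid, 160 g: flat plate 174 x 129 x 4 mm (long along its x), origin at the centre of the plate's underside, z up. Upright grip bar in the middle, 84 mm along x, 18 mm along y, from z = 4 to 36 mm. Below, a plug 28 mm deep, 158 x 113 mm, tapered in its lower half to 154 x 109 mm at its foot, on which it lies flat in the tray. Fits the container either way round (half a turn).
- tray: Stainless tea tray, fixed, 250 x 180 mm (long side along x), 3 mm thick floor, rim 10 mm high, low loop handles at the ends of x reaching 149 mm from the centre; origin at the centre of its underside.
- press: Bystander: metal cookie press lying on its side, about 220 mm long along its x, 58 mm high, with a ratchet lever sticking out 80 mm to +y; origin under the middle of the barrel.
- bowl: Bystander: footed glass bowl, 124 mm across, 92 mm high; origin at the centre of its foot.
- dish: Bystander: small white ceramic dish with gold rim, 104 mm across, 26 mm high; origin at the centre of its underside.
Mind the look-alikes: they are no part of the job. What is shaped like the lid but brown or purple is not meant.

How it is judged (in metres and radians):
At the end, for the whole second after the job is handed in: The lid is seated on the container: its plate's underside is within 3 mm of the rim, level with it to 0.025 rad (1.4 degrees), centred to 6 mm, right way up and at rest (z of lid in the frame of rim between -0.004 and 0.003 m and horizontal distance between lid and rim below 0.006 m and angle between the z axis of lid and the z axis of tub, either way round below 0.025 rad and angle between lid's own z axis and vertical below 0.2 rad and linear speed of lid below 0.02 m/s); the robot touches nothing.
It fails at once if the container is pushed down hard (more than 30 N, which sinks it over 16 mm into its pad) (z of tub in the frame of pad below 0.008 m).
It fails at once if the cookie press is moved more than 20 mm or tipped (distance of press from where it was at the start of the episode above 0.02 m or angle between press's own z axis and vertical above 0.25 rad).
It fails at once if the glass bowl is moved more than 20 mm or tipped (distance of bowl from where it was at the start of the episode above 0.02 m or angle between bowl's own z axis and vertical above 0.25 rad).
It fails at once if the ceramic dish is moved more than 20 mm or tipped (distance of dish from where it was at the start of the episode above 0.02 m or angle between dish's own z axis and vertical above 0.25 rad).
It also fails if it takes over 54 s, if anything falls off the work surface, if the arm or the gripper's body presses on something with over 40 N, if the wrist force passes 120 N, or if a joint passes its speed limit or range.

## Robot

A 6-joint arm with a two-finger parallel gripper is mounted at the origin on the work surface. World frame = base frame: x ahead of the robot, y to its left, z up, the work surface at z = 0. Lengths are in mm, angles in rad, forces in N, time in s.
With the tool pointing down it reaches from about 350 to 875 mm from the base axis. Payload 4.2 kg.
Tool frame: the origin (TCP) lies at the very end of the fingers, on their centre line; the grasp point (between the pads) lies 19 mm behind it; z points along the fingers, y is the line along which they close (so a half turn about z gives the same grasp; the last joint's range is limited). The gripper opens to 85 mm and grips with 20 to 120 N. Pads are 22 mm wide; open, the fingers measure 114 mm over their backs; the gripper's body (76 mm by 85 mm) begins 54 mm behind the grasp point. The pads swing forward as they close: fully open they stand 13 mm farther back than shut.
Start: joints at [1.436, 0.385, 0.008, 0, -1.194, -0.259], TCP at [239.779, 577.153, 231.312] pointing down, gripper open.
Joint ranges: [-3.14, 3.14], [-1.21, 2.06], [-1.07, 1.41], [-3.16, 2.05], [-2.99, -0.16], [-3.1, 3.1]. Speed limits (rad/s): [2.79, 2.79, 3.14, 3.14, 3.14, 3.14].

## Interface

Orientations are given as a unit quaternion [x, y, z, w].
In Python, from bench import read_state, get_image, get_calibration, job_done gives the robot as it stands.
- The arm moves only by the shell command python3 -m creep 'ROWS'. ROWS is a JSON object of lists of equal length, an entry for each row: "translation": the shift along the world's x, y, z in cm, a list of three; "delta_rot": the turn, a rotation vector about the world's x, y, z in degrees, a list of three; "hand": the finger opening in cm, from 0 to 8.54. A call has 1 to 8 rows; each row is the pose to reach, as a shift and turn from the pose commanded when the call began; what a row does not reach only later rows make up. A row lasts 1/8 s, in which the tool goes at most 62.5 mm and 10.7 degrees, less where a joint would pass 70% of its speed; a pose out of reach is approached as far as the arm can. A call with a gripper value outside its range is refused whole. The fingers move at their own pace and stop on an object; the grip force is fixed at half the most. Time passes only in rows, so rows that repeat a pose let the fingers close. It gives the time, the measured TCP pose, the force, the opening and the grip force at its end, in the units of the state.
- read_state(): the state, without advancing time (a new reading comes with each control period).
- get_image(name): name is "side" or "top"; returns (picture, depth): 420x560x3 uint8, red, green, blue; 420x560 float32, mm along the optical axis (not along the pixel's ray), 0 where there is no reading.
- get_calibration(name): a dict with "intrinsics" (3x3 intrinsics, pixels), "xyz" and "attitude" of the camera in the world. Camera axes: x right, y down, z forward; pixel columns grow to the right and rows downward; lengths in mm; the calibration is good to about 2 mm. A picture is of the moment at which its call begins. get_calibration takes no time and is no camera call.
- job_done(): hands the job in; it is judged then, once.
The state is a dict: "clock": time; "joints": joint angles; "joint_vel": joint speeds; "joint_efforts": joint torques, N m; "position": TCP position; "ee_rot": TCP orientation; "contact_force": force on the tool from outside, world axes, zero at the start; "wrist_torque": the same for the moment, N m; "gripper_width": finger opening in mm; "grasp_force": force on a finger pad.
Only numpy, scipy, OpenCV 4.12 (cv2) and the standard library are available. Lean on these libraries where they do the work, as an engineer would, in place of code of your own. Each camera call takes 0.05 s, during which the arm holds its last target. There are 200 camera calls.

## Working session

There is one attempt and no reset: what is moved stays moved. The work goes in short steps, Python scripts to look and compute and a shell command to move; the robot and the scene stay as the last step left them, time stands still between calls to the robot, and variables do not carry over. Pictures are saved under pics/ and viewed, at most 10 in all, crops included, and the job is handed in when it is done.

```bash
mkdir -p pics; ls
cat > h.py <<'E'
import numpy as np,cv2
from scipy.spatial.transform import Rotation as R
from bench import *
def grab(n,f=None):
    im,d=get_image(n)
    np.savez(f'{n}.npz',im=im,d=d)
    if f: cv2.imwrite(f'pics/{f}.png',cv2.cvtColor(im,cv2.COLOR_RGB2BGR))
    return im,d
def cal(n):
    c=get_calibration(n);a=c['attitude'];a=np.array(a)
    M=R.from_quat(a).as_matrix() if a.size==4 else a
    return np.array(c['intrinsics']),np.array(c['xyz']),M
def ray(n,uv,z):
    K,o,M=cal(n);uv=np.atleast_2d(uv).astype(float)
    d=(M@np.linalg.inv(K)@np.c_[uv,np.ones(len(uv))].T).T
    return o+d*((z-o[2])/d[:,2])[:,None]
def cloud(n,d):
    K,o,M=cal(n);v,u=np.mgrid[:d.shape[0],:d.shape[1]]
    p=np.stack([u,v,np.ones_like(u)],-1)@np.linalg.inv(K).T*d[...,None]
    return p@M.T+o
E
python3 - <<'E'
from h import *
for n in('top','side'):
    grab(n,n+'0'); print(n,get_calibration(n))
print(read_state())
E
```

```text
pics
top {'intrinsics': array([[402.18647905,   0.        , 280.50776539],
       [  0.        , 402.18647905, 211.51094089],
       [  0.        ,   0.        ,   1.        ]]), 'xyz': array([ 272.84315759,   48.20323147, 1161.94065779]), 'attitude': array([-0.6834483 ,  0.7212032 , -0.08022083,  0.07955493])}
side {'intrinsics': array([[505.41866923,   0.        , 280.16819451],
       [  0.        , 505.41866923, 206.94595982],
       [  0.        ,   0.        ,   1.        ]]), 'xyz': array([  -9.38924237, -717.67044282,  900.9009455 ]), 'attitude': array([ 0.87019659, -0.26952517,  0.11662311, -0.3956174 ])}
{'clock': 0.1, 'joints': array([ 1.43561243e+00,  3.85486823e-01,  6.72539965e-03, -4.44804576e-04,
       -1.19401266e+00, -2.58599759e-01]), 'joint_vel': array([ 0.00166358, -0.00133758,  0.00235564,  0.00143089, -0.0003271 ,
       -0.00049974]), 'joint_efforts': array([-4.03975209e-04, -3.93317699e+01,  1.88930154e+01,  4.19802144e+00,
       -2.55031671e-03,  4.30226734e-06]), 'position': array([239.58187852, 576.66953027, 230.31068664]), 'ee_rot': array([ 9.80662790e-01, -1.95702509e-01, -1.45344009e-04,  9.99744270e-04]), 'contact_force': array([ 0.25898905, -0.12599957, -0.07460137]), 'wrist_torque': array([-0.01160296,  0.02134129, -0.02885707]), 'grasp_force': 0.0, 'gripper_width': 85.71286485905824}
```

View pics/top0.png

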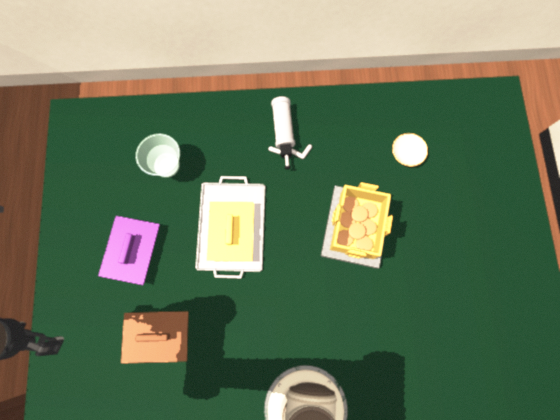

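View pics/side0.png

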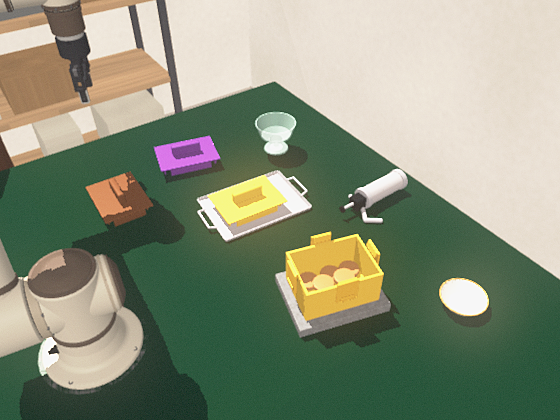

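The candidates for the lid, in the top view:
- Yellow (232,230), on the tea tray.
- Purple (130,250), on the table.
- Brown (155,337), on the table.

Only the yellow one on the tray fits the description. The tub is at (360,222), and the side view shows the lid at (248,198) and the tub at (335,280). Next I'll measure and make the confirming crop.

```bash
cat > meas.py <<'E'
from h import *
def ymask(im):
    hsv=cv2.cvtColor(im,cv2.COLOR_RGB2HSV)
    return (hsv[...,0]>18)&(hsv[...,0]<34)&(hsv[...,1]>110)&(hsv[...,2]>90)
def rect(p):
    (c,s,a)=cv2.minAreaRect(p.astype(np.float32)[:,:2]); 
    if s[0]<s[1]: s=s[::-1];a+=90
    return np.round(c,1),np.round(s,1),round((a+90)%180-90,2)
if __name__=='__main__':
  for n in('top','side'):
    f=np.load(n+'.npz');im,d=f['im'],f['d'];P=cloud(n,d);m=ymask(im)&(d>0)
    k,lab,st,ce=cv2.connectedComponentsWithStats(m.astype(np.uint8))
    for i in range(1,k):
        if st[i,4]<150: continue
        p=P[lab==i];h,e=np.histogram(p[:,2],np.arange(-10,160,5))
        print(n,ce[i].round(),st[i,4],'zhist',{int(a):int(b) for a,b in zip(e,h) if b>8})
        for lo,hi in((28,42),(55,75),(95,118),(118,135)):
            q=p[(p[:,2]>lo)&(p[:,2]<hi)]
            if len(q)>40: print('  ',lo,hi,len(q),rect(q),np.median(q[:,2]).round(1))
  im=np.load('top.npz')['im'][150:290,180:410]
  cv2.imwrite('pics/crop.png',cv2.cvtColor(cv2.resize(im,None,fx=3.4,fy=3.4,interpolation=2),cv2.COLOR_RGB2BGR))
E
python3 meas.py
```

```text
top [365. 219.] 1692 zhist {-5: 35, 0: 82, 20: 9, 25: 83, 30: 128, 35: 58, 40: 110, 45: 80, 50: 62, 55: 51, 60: 55, 65: 49, 70: 56, 75: 67, 80: 60, 85: 76, 90: 81, 95: 80, 100: 67, 105: 121, 110: 61, 115: 50, 120: 58, 125: 96, 130: 10}Traceback (most recent call last):
  File "meas.py", line 19, in <module>
    if len(q)>40: print('  ',lo,hi,len(q),rect(q),np.median(q[:,2]).round(1))
                                          ~~~~^^^
  File "meas.py", line 6, in rect
    (c,s,a)=cv2.minAreaRect(p.astype(np.float32)[:,:2]);
            ~~~~~~~~~~~~~~~^^^^^^^^^^^^^^^^^^^^^^^^^^^^
cv2.error: OpenCV(4.12.0) /io/opencv/modules/imgproc/src/convhull.cpp:143: error: (-215:Assertion failed) total >= 0 && (depth == CV_32F || depth == CV_32S) in function 'convexHull'
```

```bash
sed -i 's/p.astype(np.float32)\[:,:2\]/np.ascontiguousarray(p[:,:2],np.float32)/' meas.py; python3 meas.py
```

```text
top [365. 219.] 1692 zhist {-5: 35, 0: 82, 20: 9, 25: 83, 30: 128, 35: 58, 40: 110, 45: 80, 50: 62, 55: 51, 60: 55, 65: 49, 70: 56, 75: 67, 80: 60, 85: 76, 90: 81, 95: 80, 100: 67, 105: 121, 110: 61, 115: 50, 120: 58, 125: 96, 130: 10}
   28 42 278 (array([ 477.7, -183.2]), array([167.2, 143.1]), -15.7) 32.7
   55 75 211 (array([ 480.6, -173.4]), array([167.5, 123.3]), -15.25) 65.0
   95 118 354 (array([ 481.2, -172.9]), array([190.4, 143.6]), -15.01) 106.9
   118 135 189 (array([ 481.8, -174.3]), array([180.5, 145.7]), 19.52) 125.6
top [235. 230.] 256 zhist {30: 34, 35: 136, 40: 21, 50: 10, 60: 13, 65: 26}
   28 42 185 (array([485. , 169.1]), array([82.2, 18.4]), -3.95) 36.8
   55 75 48 (array([481.5, 179. ]), array([80.9, 11.5]), -12.37) 66.8
side [247. 201.] 2241 zhist {0: 35, 5: 66, 10: 43, 15: 61, 20: 35, 25: 14, 30: 786, 35: 835, 40: 45, 45: 52, 50: 48, 55: 42, 60: 64, 65: 109}
   28 42 1650 (array([485.3, 184.6]), array([172.5, 133.9]), -4.2) 35.1
   55 75 221 (array([487.1, 184. ]), array([83.8, 24.2]), -3.45) 65.2
side [334. 274.] 5474 zhist {-5: 37, 0: 41, 20: 70, 25: 200, 30: 215, 35: 228, 40: 255, 45: 224, 50: 334, 55: 240, 60: 218, 65: 214, 70: 234, 75: 287, 80: 296, 85: 304, 90: 281, 95: 298, 100: 336, 105: 579, 110: 102, 115: 122, 120: 187, 125: 170}
   28 42 652 (array([ 483.8, -177.3]), array([171.5, 128.5]), -15.48) 35.1
   55 75 906 (array([ 476.7, -180.9]), array([180.9, 138.2]), -15.54) 64.9
   95 118 1394 (array([ 482.6, -177.7]), array([191. , 147.3]), -14.72) 105.7
   118 135 400 (array([ 484. , -177.5]), array([180. , 146.3]), -51.15) 124.6
```

View pics/crop.png

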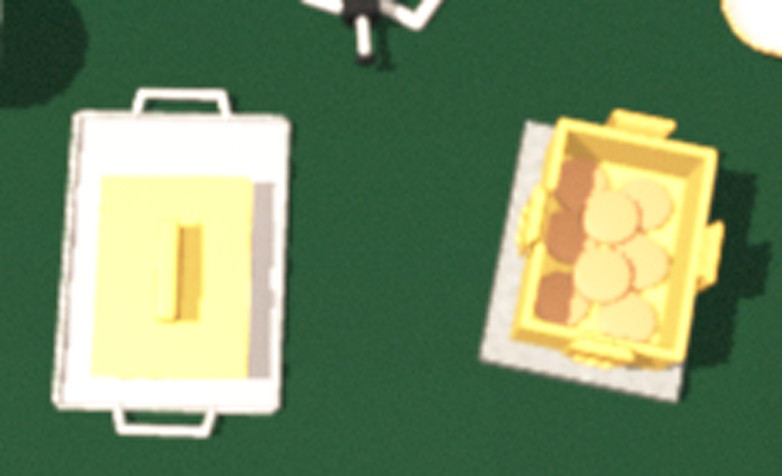

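The crop confirms it: the yellow plate with a grip bar lies on the white tray, and the tub stands on the grey pad with four latches. Heights agree with the text: plate top 35, bar top 67, rim about 107, latch tops about 126. One refinement of centres and yaw comes next.

```bash
cat > ref.py <<'E'
from h import *
from meas import rect
for n in('top','side'):
    f=np.load(n+'.npz');im,d=f['im'],f['d'];P=cloud(n,d)
    hsv=cv2.cvtColor(im,cv2.COLOR_RGB2HSV);Y=(hsv[...,0]>18)&(hsv[...,0]<34)&(hsv[...,1]>70)&(d>0)
    L=Y&(np.hypot(P[...,0]-485,P[...,1]-180)<115)
    def keep(m):
        k,l,s,_=cv2.connectedComponentsWithStats(m.astype(np.uint8));return l==1+s[1:,4].argmax()
    z=P[...,2]
    for nm,lo,hi,h in(('plate',31,39,35),('bartop',64,70,67)):
        m=keep(L&(z>lo)&(z<hi)); v,u=np.nonzero(m)
        print(n,nm,m.sum(),np.median(z[m]).round(1),'depth',rect(P[m]),'ray',rect(ray(n,np.c_[u,v],h)))
    T=Y&(np.hypot(P[...,0]-482,P[...,1]+176)<120)
    m=T&(z>103)&(z<111); v,u=np.nonzero(m); a=np.deg2rad(-15.0);c=np.array([482,-176])
    X=np.array([[np.cos(a),np.sin(a)],[-np.sin(a),np.cos(a)]])
    q=(ray(n,np.c_[u,v],108)[:,:2]-c)@X.T
    # corners of rim: robust extents away from the latches
    ex=q[(abs(q[:,1])>30)];ey=q[(abs(q[:,0])>30)]
    print(n,'rim z',np.median(z[m]).round(1),'x ext',np.percentile(ex[:,0],[1,99]).round(1),'y ext',np.percentile(ey[:,1],[1,99]).round(1))
    m=T&(z>122)&(z<131); v,u=np.nonzero(m)
    r=(ray(n,np.c_[u,v],127)[:,:2]-c)@X.T
    for s,i in((1,0),(-1,0),(1,1),(-1,1)):
        k=(r[:,i]*s>(70,50)[i])&(abs(r[:,1-i])<32)
        print('  latch',s,'xy'[i],k.sum(),r[k].mean(0).round(1),'range',r[k].min(0).round(),r[k].max(0).round())
    # pad and tray orientation
E
python3 ref.py
```

```text
top plate 1376 36.5 depth (array([483.1, 183.6]), array([165.8, 124.4]), -2.75) ray (array([483.1, 184. ]), array([164.5, 124.5]), -3.12)
top bartop 55 67.7 depth (array([504.4, 184.6]), array([43.5, 17.1]), -0.1) ray (array([504.4, 184.9]), array([42.9, 16.7]), -1.49)
top rim z 108.7 x ext [-85.5  85.2] y ext [-61.6  63.7]
  latch 1 x 60 [90.   0.7] range [ 84. -22.] [95. 25.]
  latch -1 x 63 [-92.1   1.5] range [-97. -22.] [-87.  25.]
  latch 1 y 52 [-0.1 70.1] range [-24.  65.] [23. 75.]
  latch -1 y 65 [ -1.4 -67. ] range [-24. -72.] [ 23. -61.]
side plate 1637 35.1 depth (array([486.6, 184.8]), array([174.1, 134.1]), -3.53) ray (array([485.7, 184.1]), array([172.8, 131.5]), -3.89)
side bartop 134 66.7 depth (array([486.1, 183.3]), array([81.1, 22.7]), -3.45) ray (array([485.6, 181.5]), array([81.9, 21.6]), -3.95)
side rim z 107.2 x ext [-83.7  86.4] y ext [-65.6  62.8]
  latch 1 x 80 [91.5 -3.5] range [ 86. -27.] [97. 21.]
  latch -1 x 78 [-90.7  -2.3] range [-96. -24.] [-86.  22.]
  latch 1 y 72 [ 1.1 66.5] range [-22.  59.] [25. 72.]
  latch -1 y 95 [  0.3 -71.3] range [-24. -77.] [ 24. -66.]
```

```bash
python3 -m creep '{"translation":[[6,-6,0],[12,-12,0],[18,-18,0],[24.5,-24,0],[24.5,-30,0],[24.5,-36,-4],[24.5,-39.3,-8],[24.5,-39.3,-10]],"delta_rot":[[0,0,3],[0,0,6],[0,0,9],[0,0,12],[0,0,15],[0,0,18.8],[0,0,18.8],[0,0,18.8]],"hand":[8.5,8.5,8.5,8.5,8.5,8.5,8.5,8.5]}'
```

```text
clock: 1.1
position: [483.9, 190.1, 138.6]
ee_rot: [0.999, -0.033, 0.001, -0.001]
contact_force: [1.3, 0.9, -1.1]
gripper_width: 84.9
grasp_force: 0.0
```

```bash
python3 -m creep '{"translation":[[0,0,0],[0,0,-3],[0,0,-6],[0,0,-8],[0,0,-9],[0,0,-9],[0,0,-9],[0,0,-9]],"delta_rot":[[0,0,0],[0,0,0],[0,0,0],[0,0,0],[0,0,0],[0,0,0],[0,0,0],[0,0,0]],"hand":[6,6,6,6,6,6,6,6]}'; python3 -c "
from h import *
grab('side','side1');s=read_state();print(R.from_quat(s['ee_rot']).as_euler('xyz',degrees=1))"
```

```text
clock: 2.1
position: [483.8, 192.2, 49.6]
ee_rot: [0.999, -0.033, 0.001, -0.001]
contact_force: [-0.1, -0.0, -0.0]
gripper_width: 60.1
grasp_force: 0.0
[-1.79937749e+02 -7.14544038e-02 -3.75265676e+00]
```

View pics/side1.png

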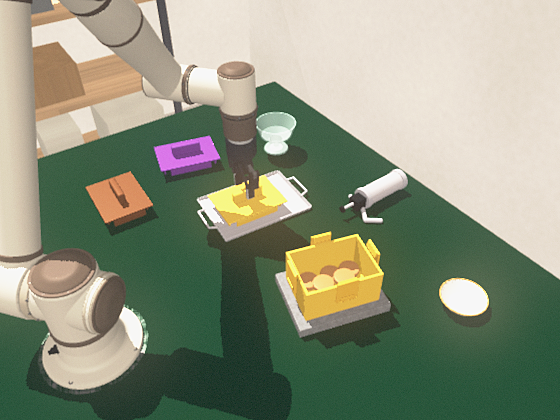

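The hand straddles the bar at side (250,185), but the last call ended short: y is 8 mm off and it is 8 mm high. I'll correct that, then close.

```bash
python3 -m creep '{"translation":[[0.1,-0.8,-0.4],[0.1,-0.8,-0.9],[0.1,-0.8,-0.9],[0.1,-0.8,-0.9],[0.1,-0.8,-0.9],[0.1,-0.8,-0.9],[0.1,-0.8,-0.9],[0.1,-0.8,-0.9]],"delta_rot":[[0,0,0],[0,0,0],[0,0,0],[0,0,0],[0,0,0],[0,0,0],[0,0,0],[0,0,0]],"hand":[6,6,6,1.2,1.2,1.2,1.2,1.2]}'
python3 -m creep '{"translation":[[0,0,0],[0,0,0],[0,0,1],[0,0,3],[0,0,6],[0,0,10],[0,0,14],[0,0,14]],"delta_rot":[[0,0,0],[0,0,0],[0,0,0],[0,0,0],[0,0,0],[0,0,0],[0,0,0],[0,0,0]],"hand":[1.2,1.2,1.2,1.2,1.2,1.2,1.2,1.2]}'
```

```text
clock: 3.15
position: [484.5, 183.9, 40.0]
ee_rot: [0.999, -0.033, 0.0, -0.0]
contact_force: [-0.4, -0.0, 2.3]
gripper_width: 17.0
grasp_force: 58.7
clock: 4.15
position: [485.7, 184.6, 183.1]
ee_rot: [0.999, -0.033, 0.003, -0.002]
contact_force: [0.8, -0.4, -3.6]
gripper_width: 16.9
grasp_force: 58.7
```

```bash
python3 -m creep '{"translation":[[0,-3,0],[0,-8,0],[0,-13,0],[0,-18,0],[-0.1,-23,0],[-0.2,-28,0],[-0.3,-33,0],[-0.3,-36,0]],"delta_rot":[[0,0,-1],[0,0,-3],[0,0,-5],[0,0,-7],[0,0,-9],[0,0,-10.5],[0,0,-11.5],[0,0,-11.5]],"hand":[1.2,1.2,1.2,1.2,1.2,1.2,1.2,1.2]}'
python3 -m creep '{"translation":[[0,0,0],[0,0,0],[0,0,0]],"delta_rot":[[0,0,0],[0,0,0],[0,0,0]],"hand":[1.2,1.2,1.2]}'
python3 - <<'E'
from h import *
from meas import rect
s=read_state();print(s['position'].round(1),R.from_quat(s['ee_rot']).as_euler('xyz',degrees=1).round(2))
for n in('top','side'):
    im,d=grab(n,n+'2');P=cloud(n,d)
    hsv=cv2.cvtColor(im,cv2.COLOR_RGB2HSV);Y=(hsv[...,0]>18)&(hsv[...,0]<34)&(hsv[...,1]>70)&(d>0)
    z=P[...,2];m=Y&(z>165)&(z<190);v,u=np.nonzero(m)
    h,e=np.histogram(z[Y&(z>130)],np.arange(130,230,4));print({int(a):int(b) for a,b in zip(e,h) if b>5})
    zz=s['position'][2]-9+4
    print(n,m.sum(),np.median(z[m]).round(1),'depth',rect(P[m]),'ray',zz.round(1),rect(ray(n,np.c_[u,v],zz)))
E
```

```text
clock: 5.15
position: [479.6, -178.1, 178.1]
ee_rot: [0.991, -0.134, -0.002, -0.0]
contact_force: [-0.1, 0.2, -1.9]
gripper_width: 17.1
grasp_force: 58.9
clock: 5.52
position: [481.0, -175.4, 179.4]
ee_rot: [0.991, -0.132, -0.0, -0.0]
contact_force: [-0.2, 0.5, -2.4]
gripper_width: 16.9
grasp_force: 59.0
[ 481.  -175.4  179.4] [-1.800e+02  5.000e-02 -1.519e+01]
{130: 6, 170: 206, 174: 1100, 178: 194, 182: 6, 186: 6, 194: 9, 198: 6, 202: 30, 206: 61, 210: 7}
top 1513 175.9 depth (array([ 449.3, -164.8]), array([129.3, 106.9]), 74.28) ray 174.4 (array([ 449.6, -164.9]), array([129.1, 107.2]), 74.63)
{142: 51, 146: 51, 150: 69, 154: 64, 158: 56, 170: 1197, 174: 1835, 178: 41, 182: 40, 186: 42, 190: 37, 194: 30, 198: 27, 202: 63, 206: 45}
side 3160 174.4 depth (array([ 483.8, -175. ]), array([174.5, 133.4]), -14.96) ray 174.4 (array([ 483.2, -175.6]), array([174.3, 131.1]), -15.15)
```

View pics/side2.png

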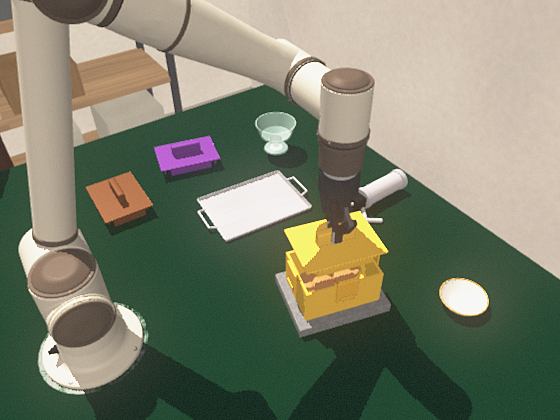

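The lid is held level over the tub. Relative to the tub it needs about (-0.5, -1.7) mm and -0.2° before it goes down.

```bash
python3 -m creep '{"translation":[[-0.05,-0.17,-0.5],[-0.05,-0.17,-1.3],[-0.05,-0.17,-2.2],[-0.05,-0.17,-3],[-0.05,-0.17,-3.6],[-0.05,-0.17,-4],[-0.05,-0.17,-4.2],[-0.05,-0.17,-4.2]],"delta_rot":[[0,0,-0.2],[0,0,-0.2],[0,0,-0.2],[0,0,-0.2],[0,0,-0.2],[0,0,-0.2],[0,0,-0.2],[0,0,-0.2]],"hand":[1.2,1.2,1.2,1.2,1.2,1.2,1.2,1.2]}'
python3 -m creep '{"translation":[[0,0,-0.2],[0,0,-0.4],[0,0,-0.6],[0,0,-0.6]],"delta_rot":[[0,0,0],[0,0,0],[0,0,0],[0,0,0]],"hand":[1.2,1.2,1.2,1.2]}'
```

```text
clock: 6.62
position: [480.8, -178.0, 137.7]
ee_rot: [0.991, -0.135, 0.0, 0.0]
contact_force: [0.9, 0.7, -2.0]
gripper_width: 16.6
grasp_force: 59.0
clock: 7.12
position: [481.3, -177.6, 131.9]
ee_rot: [0.991, -0.134, 0.001, -0.0]
contact_force: [1.0, 3.1, 0.6]
gripper_width: 16.8
grasp_force: 59.2
```

```bash
python3 -m creep '{"translation":[[0,0.05,0],[0,0.05,-0.1],[0,0.05,-0.2],[0,0.05,-0.3],[0,0.05,-0.3]],"delta_rot":[[0,0,0],[0,0,0],[0,0,0],[0,0,0],[0,0,0]],"hand":[1.2,1.2,1.2,1.2,1.2]}'
```

```text
clock: 7.75
position: [481.2, -177.2, 129.1]
ee_rot: [0.991, -0.134, 0.001, -0.0]
contact_force: [0.8, 5.5, 2.7]
gripper_width: 16.8
grasp_force: 59.7
```

```bash
python3 -m creep '{"translation":[[0,0.05,0],[0,0.1,0],[0,0.1,0]],"delta_rot":[[0,0,0],[0,0,0],[0,0,0]],"hand":[1.2,1.2,1.2]}';python3 -c "
from h import *
s=read_state();print(s['position'],s['contact_force'],s['wrist_torque'])"
python3 -m creep '{"translation":[[0,0.0,-0.1],[0,0.0,-0.2],[0,0.0,-0.2]],"delta_rot":[[0,0,0],[0,0,0],[0,0,0]],"hand":[1.2,1.2,1.2]}'
```

```text
clock: 8.12
position: [481.2, -177.0, 129.1]
ee_rot: [0.991, -0.134, 0.001, 0.0]
contact_force: [0.7, -0.9, 1.9]
gripper_width: 16.8
grasp_force: 59.6
[ 481.22610597 -177.00471358  129.11415276] [ 0.74634524 -0.91169105  1.93511259] [-0.07606939 -0.41099132  0.06255637]
clock: 8.5
position: [481.2, -177.0, 127.3]
ee_rot: [0.991, -0.134, 0.001, 0.0]
contact_force: [0.2, -0.1, 6.2]
gripper_width: 17.0
grasp_force: 60.1
```

The lid rests on the noses with about 8 N net and almost no side load. I'll release it and lift off.

```bash
python3 -m creep '{"translation":[[0,0,0.3],[0,0,0.3],[0,0,0.3],[0,0,1],[0,0,3],[0,0,6],[0,0,6],[0,0,6]],"delta_rot":[[0,0,0],[0,0,0],[0,0,0],[0,0,0],[0,0,0],[0,0,0],[0,0,0],[0,0,0]],"hand":[5,5,5,5,5,5,0,0]}'
python3 - <<'E'
from h import *
from meas import rect
def look(f):
    s=read_state();print(s['position'].round(1),s['contact_force'].round(1))
    for n in('side',):
        im,d=grab(n,f);P=cloud(n,d)
        hsv=cv2.cvtColor(im,cv2.COLOR_RGB2HSV);Y=(hsv[...,0]>18)&(hsv[...,0]<34)&(hsv[...,1]>70)&(d>0)
        q=(P[...,:2]-np.array([481.2,-177]))@np.array([[.964,-.266],[.266,.964]]).T
        m=Y&(abs(q[...,0])<80)&(abs(q[...,1])<55)&((abs(q[...,1])>16)|(abs(q[...,0])>50))&(P[...,2]>98)&(P[...,2]<138)
        A=np.c_[q[m],np.ones(m.sum())];c=np.linalg.lstsq(A,P[...,2][m],rcond=None)[0]
        r=abs(A@c-P[...,2][m])<3;c=np.linalg.lstsq(A[r],P[...,2][m][r],rcond=None)[0]
        print('plate top z',c[2].round(1),'slopes rad',c[:2].round(4),m.sum(),r.sum())
        k=Y&(abs(P[...,2]-(q@c[:2]+c[2]))<3)&(abs(q[...,0])<100)&(abs(q[...,1])<80)
        print(rect(P[k]))
look('side3')
E
sed -n 1p h.py >/dev/null
```

```text
clock: 9.5
position: [480.4, -176.3, 186.5]
ee_rot: [0.991, -0.135, -0.0, -0.0]
contact_force: [-0.1, 0.3, -0.5]
gripper_width: 14.1
grasp_force: 0.0
[ 480.4 -176.3  186.5] [-0.1  0.3 -0.5]
plate top z 125.1 slopes rad [0.0003 0.0035] 2126 1959
(array([ 483.8, -176.8]), array([192.8, 149.4]), -14.23)
```

View pics/side3.png

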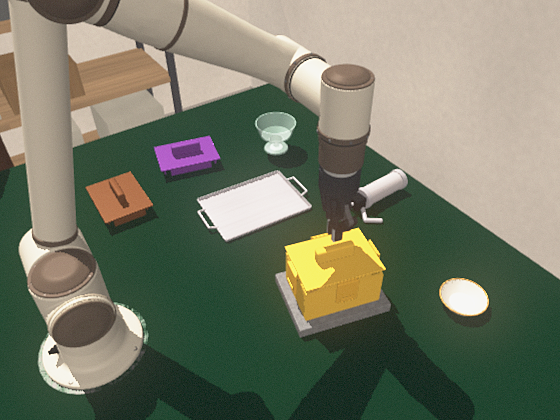

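The side view shows the lid flat on the noses at (335,262): plate top 125 mm and level. Now I'll press the +x side.

```bash
python3 -m creep '{"translation":[[3.5,-1,0],[6.9,-1.9,0],[6.9,-1.9,-1.5],[6.9,-1.9,-3.5],[6.9,-1.9,-5],[6.9,-1.9,-5.7],[6.9,-1.9,-5.7]],"delta_rot":[[0,0,0],[0,0,0],[0,0,0],[0,0,0],[0,0,0],[0,0,0],[0,0,0]],"hand":[0,0,0,0,0,0,0]}'
python3 -m creep '{"translation":[[0,0,-0.3],[0,0,-0.6],[0,0,-0.9],[0,0,-0.9]],"delta_rot":[[0,0,0],[0,0,0],[0,0,0],[0,0,0]],"hand":[0,0,0,0]}'
```

```text
clock: 10.42
position: [549.4, -195.4, 129.3]
ee_rot: [0.991, -0.134, -0.001, 0.0]
contact_force: [-0.3, 0.5, 0.2]
gripper_width: -0.0
grasp_force: 0.0
clock: 10.92
position: [549.4, -195.4, 121.0]
ee_rot: [0.991, -0.135, -0.0, 0.0]
contact_force: [-2.1, 1.4, 4.2]
gripper_width: -0.4
grasp_force: 1.9
```

```bash
python3 -m creep '{"translation":[[0,0,-0.2],[0,0,-0.4],[0,0,-0.5],[0,0,-0.5]],"delta_rot":[[0,0,0],[0,0,0],[0,0,0],[0,0,0]],"hand":[0,0,0,0]}'
```

```text
clock: 11.42
position: [549.5, -195.5, 117.1]
ee_rot: [0.991, -0.134, -0.0, 0.0]
contact_force: [-4.6, 2.7, 9.8]
gripper_width: 0.2
grasp_force: 4.7
```

```bash
python3 -m creep '{"translation":[[0,0,-0.2],[0,0,-0.3],[0,0,-0.3]],"delta_rot":[[0,0,0],[0,0,0],[0,0,0]],"hand":[0,0,0]}'
python3 -m creep '{"translation":[[0,0,-0.1],[0,0,-0.2],[0,0,-0.2]],"delta_rot":[[0,0,0],[0,0,0],[0,0,0]],"hand":[0,0,0]}'
```

```text
clock: 11.8
position: [549.7, -195.6, 114.6]
ee_rot: [0.991, -0.134, 0.0, 0.0]
contact_force: [-4.4, 1.9, 11.7]
gripper_width: -0.1
grasp_force: 5.7
clock: 12.18
position: [549.8, -195.7, 113.0]
ee_rot: [0.991, -0.134, 0.0, 0.0]
contact_force: [-4.0, 1.4, 13.0]
gripper_width: -0.1
grasp_force: 6.2
```

```bash
python3 -m creep '{"translation":[[0,0,-0.1],[0,0,-0.2],[0,0,-0.3],[0,0,-0.3]],"delta_rot":[[0,0,0],[0,0,0],[0,0,0],[0,0,0]],"hand":[0,0,0,0]}'
python3 -m creep '{"translation":[[0,0,-0.1],[0,0,-0.2],[0,0,-0.3],[0,0,-0.3]],"delta_rot":[[0,0,0],[0,0,0],[0,0,0],[0,0,0]],"hand":[0,0,0,0]}'
```

```text
clock: 12.68
position: [550.0, -195.8, 109.8]
ee_rot: [0.991, -0.134, 0.001, 0.0]
contact_force: [-3.5, 1.5, 10.7]
gripper_width: -0.0
grasp_force: 5.5
clock: 13.18
position: [550.9, -195.9, 107.6]
ee_rot: [0.991, -0.134, 0.002, 0.001]
contact_force: [-4.0, 1.2, 13.9]
gripper_width: 0.1
grasp_force: 6.5
```

```bash
python3 -m creep '{"translation":[[0,0,-0.1],[0,0,-0.2],[0,0,-0.3],[0,0,-0.3]],"delta_rot":[[0,0,0],[0,0,0],[0,0,0],[0,0,0]],"hand":[0,0,0,0]}'
python3 -m creep '{"translation":[[0,0,-0.1],[0,0,-0.2],[0,0,-0.3],[0,0,-0.3]],"delta_rot":[[0,0,0],[0,0,0],[0,0,0],[0,0,0]],"hand":[0,0,0,0]}'
```

```text
clock: 13.68
position: [551.0, -195.9, 105.5]
ee_rot: [0.991, -0.134, 0.002, 0.001]
contact_force: [-5.7, 2.2, 18.0]
gripper_width: 0.0
grasp_force: 8.4
clock: 14.18
position: [551.0, -196.0, 103.3]
ee_rot: [0.991, -0.134, 0.002, 0.001]
contact_force: [-7.0, 2.8, 21.5]
gripper_width: 0.3
grasp_force: 10.3
```

The slope has returned to the foam's own stiffness, so +x has probably gone home. I'll back off and measure the lid's tilt.

```bash
cat > look.py <<'E'
from h import *
import sys
s=read_state();print(s['position'].round(1),s['contact_force'].round(1))
im,d=grab('side',sys.argv[1]);P=cloud('side',d)
hsv=cv2.cvtColor(im,cv2.COLOR_RGB2HSV);Y=(hsv[...,0]>18)&(hsv[...,0]<34)&(hsv[...,1]>70)&(d>0)
q=(P[...,:2]-np.array([481.2,-177]))@np.array([[.964,-.266],[.266,.964]]).T
m=Y&(abs(q[...,0])<80)&(abs(q[...,1])<55)&((abs(q[...,1])>18)|(abs(q[...,0])>50))&(P[...,2]>98)&(P[...,2]<138)
A=np.c_[q[m],np.ones(m.sum())];z=P[...,2][m];r=z>0
for _ in range(5): c=np.linalg.lstsq(A[r],z[r],rcond=None)[0];r=abs(A@c-z)<2.5
print('plate top z',c[2].round(1),'slopes',c[:2].round(4),'edges +x,-x,+y,-y',[round(float(c[2]+v),1) for v in(87*c[0],-87*c[0],64*c[1],-64*c[1])],m.sum(),r.sum())
E
python3 -m creep '{"translation":[[0,0,1],[0,0,2.5],[0,0,4],[0,0,5],[0,0,5]],"delta_rot":[[0,0,0],[0,0,0],[0,0,0],[0,0,0],[0,0,0]],"hand":[0,0,0,0,0]}'
python3 look.py side4
```

```text
clock: 14.8
position: [550.2, -195.5, 149.4]
ee_rot: [0.991, -0.135, 0.001, -0.0]
contact_force: [-0.0, 0.3, -0.1]
gripper_width: -0.4
grasp_force: 0.0
[ 550.2 -195.5  149.4] [-0.   0.3 -0.1]
plate top z 127.4 slopes [-0.1731  0.0002] edges +x,-x,+y,-y [112.3, 142.4, 127.4, 127.4] 1699 1409
```

+x is seated: its edge is at 112.3, the seated height, and the -x edge is up at 142. Next is -x.

```bash
python3 -m creep '{"translation":[[0,0,2],[0,0,4],[-3,0.9,4],[-7,1.9,4],[-11,3,4],[-13.8,3.8,4],[-13.8,3.8,2],[-13.8,3.8,0]],"delta_rot":[[0,0,0],[0,0,0],[0,0,0],[0,0,0],[0,0,0],[0,0,0],[0,0,0],[0,0,0]],"hand":[0,0,0,0,0,0,0,0]}'
python3 -m creep '{"translation":[[0,0,0],[0,0,-0.3],[0,0,-0.6],[0,0,-1],[0,0,-1.3],[0,0,-1.3]],"delta_rot":[[0,0,0],[0,0,0],[0,0,0],[0,0,0],[0,0,0],[0,0,0]],"hand":[0,0,0,0,0,0]}'
```

```text
clock: 15.85
position: [411.2, -157.3, 148.2]
ee_rot: [0.991, -0.134, 0.0, -0.0]
contact_force: [0.2, -0.6, 0.0]
gripper_width: 0.2
grasp_force: 0.0
clock: 16.6
position: [411.7, -157.5, 135.7]
ee_rot: [0.991, -0.135, -0.0, 0.0]
contact_force: [-1.1, 0.6, 2.6]
gripper_width: 0.3
grasp_force: 1.0
```

```bash
python3 -m creep '{"translation":[[0,0,-0.3],[0,0,-0.6],[0,0,-0.8],[0,0,-0.8]],"delta_rot":[[0,0,0],[0,0,0],[0,0,0],[0,0,0]],"hand":[0,0,0,0]}'
python3 -m creep '{"translation":[[0,0,-0.2],[0,0,-0.4],[0,0,-0.5],[0,0,-0.5]],"delta_rot":[[0,0,0],[0,0,0],[0,0,0],[0,0,0]],"hand":[0,0,0,0]}'
```

```text
clock: 17.1
position: [411.4, -157.5, 127.5]
ee_rot: [0.991, -0.135, -0.0, 0.0]
contact_force: [-3.2, 0.6, 3.4]
gripper_width: -0.0
grasp_force: 1.6
clock: 17.6
position: [411.6, -157.5, 122.7]
ee_rot: [0.991, -0.135, -0.0, 0.0]
contact_force: [-3.5, 0.7, 4.2]
gripper_width: 0.2
grasp_force: 2.2
```

```bash
python3 -m creep '{"translation":[[0,0,-0.2],[0,0,-0.4],[0,0,-0.5],[0,0,-0.5]],"delta_rot":[[0,0,0],[0,0,0],[0,0,0],[0,0,0]],"hand":[0,0,0,0]}'
python3 -m creep '{"translation":[[0,0,-0.15],[0,0,-0.3],[0,0,-0.4],[0,0,-0.4]],"delta_rot":[[0,0,0],[0,0,0],[0,0,0],[0,0,0]],"hand":[0,0,0,0]}'
```

```text
clock: 18.1
position: [412.2, -157.5, 117.9]
ee_rot: [0.991, -0.134, 0.0, 0.0]
contact_force: [-2.1, 0.7, 4.7]
gripper_width: 0.2
grasp_force: 2.2
clock: 18.6
position: [412.2, -157.5, 114.4]
ee_rot: [0.991, -0.134, 0.0, 0.0]
contact_force: [-2.2, 1.1, 8.3]
gripper_width: 0.1
grasp_force: 4.0
```

```bash
python3 -m creep '{"translation":[[0,0,-0.15],[0,0,-0.3],[0,0,-0.4],[0,0,-0.4]],"delta_rot":[[0,0,0],[0,0,0],[0,0,0],[0,0,0]],"hand":[0,0,0,0]}'
python3 -m creep '{"translation":[[0,0,-0.15],[0,0,-0.3],[0,0,-0.3]],"delta_rot":[[0,0,0],[0,0,0],[0,0,0]],"hand":[0,0,0]}'
```

```text
clock: 19.1
position: [412.9, -157.5, 109.9]
ee_rot: [0.991, -0.134, 0.001, -0.0]
contact_force: [1.4, 0.7, 2.9]
gripper_width: -0.1
grasp_force: 1.4
clock: 19.48
position: [412.9, -157.5, 107.4]
ee_rot: [0.991, -0.134, 0.001, 0.0]
contact_force: [-0.2, 0.3, 7.7]
gripper_width: 0.1
grasp_force: 3.8
```

```bash
python3 -m creep '{"translation":[[0,0,-0.15],[0,0,-0.3],[0,0,-0.4],[0,0,-0.4]],"delta_rot":[[0,0,0],[0,0,0],[0,0,0],[0,0,0]],"hand":[0,0,0,0]}'
python3 -m creep '{"translation":[[0,0,-0.1],[0,0,-0.2],[0,0,-0.3],[0,0,-0.3]],"delta_rot":[[0,0,0],[0,0,0],[0,0,0],[0,0,0]],"hand":[0,0,0,0]}'
```

```text
clock: 19.98
position: [412.9, -157.5, 104.2]
ee_rot: [0.991, -0.134, 0.001, 0.0]
contact_force: [-1.6, 3.3, 13.5]
gripper_width: -0.0
grasp_force: 6.9
clock: 20.48
position: [412.9, -157.5, 101.8]
ee_rot: [0.991, -0.134, 0.001, 0.0]
contact_force: [-2.7, 4.1, 18.7]
gripper_width: -0.1
grasp_force: 9.3
```

```bash
python3 -m creep '{"translation":[[0,0,1],[0,0,3],[0,0,6],[0,0,8],[0,0,8]],"delta_rot":[[0,0,0],[0,0,0],[0,0,0],[0,0,0],[0,0,0]],"hand":[0,0,0,0,0]}'
python3 look.py side5
```

```text
clock: 21.1
position: [411.8, -157.4, 180.1]
ee_rot: [0.991, -0.135, 0.001, -0.0]
contact_force: [0.3, -0.6, -0.8]
gripper_width: 0.1
grasp_force: 0.0
[ 411.8 -157.4  180.1] [ 0.3 -0.6 -0.8]
plate top z 111.0 slopes [0.0001 0.0009] edges +x,-x,+y,-y [111.0, 111.0, 111.0, 110.9] 2050 1876
```

View pics/side5.png

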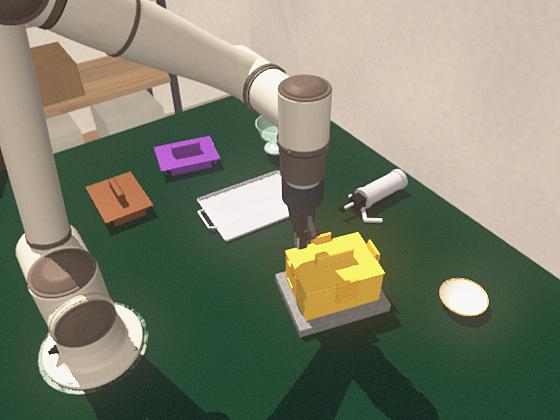

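The plate is level at about 111–112 mm, so it is home. To be sure the two y-side latches have snapped, I'll press there as well, +y first.

```bash
python3 -m creep '{"translation":[[4,1.2,0],[8.1,2.4,0],[8.1,2.4,-2],[8.1,2.4,-4],[8.1,2.4,-6],[8.1,2.4,-6.8],[8.1,2.4,-6.8]],"delta_rot":[[0,0,0],[0,0,0],[0,0,0],[0,0,0],[0,0,0],[0,0,0],[0,0,0]],"hand":[0,0,0,0,0,0,0]}'
python3 -m creep '{"translation":[[0,0,-0.2],[0,0,-0.4],[0,0,-0.5],[0,0,-0.5]],"delta_rot":[[0,0,0],[0,0,0],[0,0,0],[0,0,0]],"hand":[0,0,0,0]}'
```

```text
clock: 22.02
position: [491.7, -133.5, 110.8]
ee_rot: [0.991, -0.135, -0.002, 0.0]
contact_force: [-0.7, -0.4, 0.8]
gripper_width: -0.1
grasp_force: 0.2
clock: 22.52
position: [493.2, -133.6, 107.9]
ee_rot: [0.991, -0.134, 0.001, 0.0]
contact_force: [-2.9, 1.0, 6.7]
gripper_width: 0.4
grasp_force: 3.3
```

```bash
python3 -m creep '{"translation":[[0,0,-0.2],[0,0,-0.4],[0,0,-0.6],[0,0,-0.6]],"delta_rot":[[0,0,0],[0,0,0],[0,0,0],[0,0,0]],"hand":[0,0,0,0]}'
python3 -m creep '{"translation":[[0,0,-0.1],[0,0,-0.2],[0,0,-0.2]],"delta_rot":[[0,0,0],[0,0,0],[0,0,0]],"hand":[0,0,0]}'
```

```text
clock: 23.02
position: [493.2, -133.6, 103.2]
ee_rot: [0.991, -0.134, 0.001, 0.0]
contact_force: [-5.8, 2.2, 15.5]
gripper_width: 0.1
grasp_force: 7.8
clock: 23.4
position: [493.2, -133.6, 101.8]
ee_rot: [0.991, -0.134, 0.001, 0.0]
contact_force: [-6.9, 2.4, 18.2]
gripper_width: 0.2
grasp_force: 9.3
```

```bash
python3 -m creep '{"translation":[[0,0,2],[0,0,5],[0,0,7.5],[-1.2,-4.3,7.5],[-2.4,-8.7,7.5],[-2.4,-8.7,5],[-2.4,-8.7,2.5],[-2.4,-8.7,1.2]],"delta_rot":[[0,0,0],[0,0,0],[0,0,0],[0,0,0],[0,0,0],[0,0,0],[0,0,0],[0,0,0]],"hand":[0,0,0,0,0,0,0,0]}'
python3 -m creep '{"translation":[[0,0,-0.2],[0,0,-0.5],[0,0,-0.8],[0,0,-0.8]],"delta_rot":[[0,0,0],[0,0,0],[0,0,0],[0,0,0]],"hand":[0,0,0,0]}'
```

```text
clock: 24.4
position: [468.4, -220.6, 109.8]
ee_rot: [0.991, -0.135, -0.0, -0.0]
contact_force: [1.4, 1.5, 6.6]
gripper_width: -0.4
grasp_force: 3.6
clock: 24.9
position: [468.4, -220.5, 105.0]
ee_rot: [0.991, -0.134, -0.0, 0.0]
contact_force: [-5.8, 1.6, 12.7]
gripper_width: 0.3
grasp_force: 6.1
```

```bash
python3 -m creep '{"translation":[[0,0,-0.15],[0,0,-0.3],[0,0,-0.3]],"delta_rot":[[0,0,0],[0,0,0],[0,0,0]],"hand":[0,0,0]}'
python3 -m creep '{"translation":[[0,0,2],[0,0,5],[0,0,8],[-3,3,10],[-8,8,11],[-13,13,12],[-13,15,12],[-13,15,12]],"delta_rot":[[0,0,0],[0,0,0],[0,0,0],[0,0,0],[0,0,0],[0,0,0],[0,0,0],[0,0,0]],"hand":[0,0,0,0,0,0,0,0]}'
python3 look.py side6; python3 -c "
import cv2;i=cv2.imread('pics/side6.png')[200:350,250:420];cv2.imwrite('pics/c6.png',cv2.resize(i,None,fx=4,fy=4,interpolation=2))
from h import *
grab('top','top6')"
```

```text
clock: 25.28
position: [468.4, -220.5, 102.9]
ee_rot: [0.991, -0.134, -0.0, 0.0]
contact_force: [-7.7, 2.7, 16.9]
gripper_width: 0.1
grasp_force: 8.2
clock: 26.28
position: [338.7, -68.9, 221.2]
ee_rot: [0.991, -0.132, 0.002, -0.001]
contact_force: [0.3, 0.8, 0.1]
gripper_width: 0.1
grasp_force: 0.0
[338.7 -68.9 221.2] [0.3 0.8 0.1]
plate top z 111.0 slopes [0.0009 0.0013] edges +x,-x,+y,-y [111.1, 110.9, 111.1, 110.9] 2034 1859
```

View pics/c6.png

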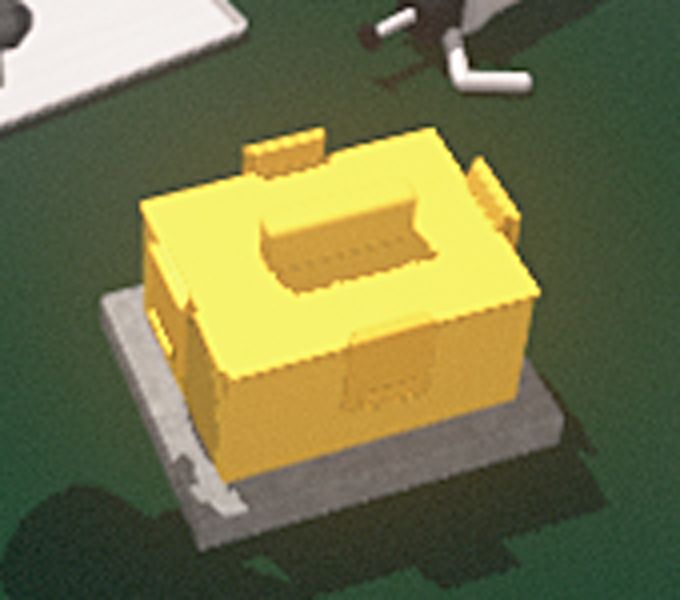

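The crop shows the lid flat and flush on the tub, with all four tabs standing above its edge (back 285,150; right 495,195; left 170,275; front 390,345). As a last check, I'll compare the tab positions with the start, when they were relaxed.

```bash
sed -i "s/>122)&(z<131)/>120)\&(z<131)/" ref.py; python3 ref.py 2>&1 | grep -E "latch|rim"; python3 -c "print(__import__('bench').read_state()['contact_force'])"
```

```text
[ 0.72377815 -0.36816524  0.07710075]
```

```bash
sed -i "/'bartop'/,/rect(ray/d" ref.py; python3 ref.py 2>&1 | tail -14
```

```text
ref.py:21: RuntimeWarning: Mean of empty slice.
  print('  latch',s,'xy'[i],k.sum(),r[k].mean(0).round(1),'range',r[k].min(0).round(),r[k].max(0).round())
  ret = um.true_divide(
top rim z 110.1 x ext [-49.8  86.9] y ext [-62.6  65.6]
  latch 1 x 62 [89.7  1.9] range [ 83. -22.] [95. 25.]
Traceback (most recent call last):
  File "ref.py", line 21, in <module>
    print('  latch',s,'xy'[i],k.sum(),r[k].mean(0).round(1),'range',r[k].min(0).round(),r[k].max(0).round())
                                                                    ~~~~~~~~^^^
ValueError: zero-size array to reduction operation minimum which has no identity
```

```bash
sed -i "s/for n in('top','side')/for n in('side',)/" ref.py; python3 ref.py 2>&1 | tail -5
```

```text
side rim z 109.9 x ext [-83.3  89.2] y ext [-65.   66.9]
  latch 1 x 78 [90.7 -4.1] range [ 84. -29.] [96. 21.]
  latch -1 x 81 [-91.4  -3. ] range [-97. -29.] [-86.  22.]
  latch 1 y 69 [ 1.1 65.6] range [-22.  57.] [25. 71.]
  latch -1 y 98 [ -0.5 -72. ] range [-24. -79.] [ 24. -66.]
```

All tabs are back within 1 mm of where they started, so all four latches have snapped.

```bash
python3 -c "
from bench import *
print(job_done())"
```

```text
the job is handed in; nothing more can be done
None
```

The yellow lid is seated level on the container, the peak pressing force read was about 22 N, all four latch tabs measure back at their starting positions, and the job is handed in at about 26 s; no verdict came back.

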